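Pin the shelf-hole jig and index its drill carriage

ROBOT

A 6-joint arm with a two-finger parallel gripper is mounted at the origin on the work surface. World frame = base frame: x ahead of the robot, y to its left, z up, the work surface at z = 0. Lengths are in m, angles in rad, forces in N, time in s.
With the tool pointing down it reaches from about 0.35 to 0.775 m from the base axis. Payload 7.3 kg.
Tool frame: the origin (TCP) lies at the very end of the fingers, on their centre line; the grasp point (between the pads) lies 19 mm behind it; z points along the fingers, y is the line along which they close (so a half turn about z gives the same grasp; the last joint's range is limited). The gripper opens to 92 mm and grips with 3 to 60 N. Pads are 19 mm wide; open, the fingers measure 130 mm over their backs; the gripper's body (75 mm by 190 mm) begins 47 mm behind the grasp point.
Start: joints at [1.086, 0.342, 1.524, -0, 1.275, -0.146], TCP at [0.174, 0.495, 0.227] pointing down, gripper open.
Joint ranges: [-2.53, 2.53], [-0.77, 2.02], [0.04, 2.7], [-1, 4.14], [0.28, 2.66], [-3.11, 3.11]. Speed limits (rad/s): [2.57, 2.57, 3.14, 3.14, 3.14, 3.14].

INTERFACE

Orientations are given as [roll, pitch, yaw] about the fixed x, y, z axes, in that order (R = Rz(yaw) Ry(pitch) Rx(roll)).
In Python, from cell import observe, read_camera, get_calibration, hand_in, search_frame gives the robot as it stands.
- The arm moves only by the tool step_arm, never from a script. Its argument "commands" is a list of rows, each an object with "translation": the shift along the tool's x, y, z in mm, a list of three; "roll": the turn about the tool's z in rad. In form: [{"translation": [x, y, z], "roll": roll}, ...]. A call has 1 to 20 rows; each row shifts and turns the commanded pose from where the row before left it, along the tool's axes as they then stand; what a row does not reach is not made up. A row lasts 1/12 s, in which the tool goes at most 41.7 mm and 7.16 degrees, less where a joint would pass 70% of its speed; a pose out of reach is approached as far as the arm can. A call is refused whole if a number of a shift passes 41.7 or a number of a turn 0.125, either way. A call with a gripper value outside its range is refused whole. "fingers" is the opening, from 0 (shut) to 1 (fully open), set as the call begins (left out, the last holds). The fingers move at their own pace and stop on an object; "grip_force" is the grip in N (left out, the last holds). Time passes only in rows, so rows that do not move let the fingers close. It gives the time, the measured TCP pose, the force, the opening and the grip force at its end, in the units of the state.
- observe(): the state, without advancing time (a new reading comes with each control period).
- read_camera(name): name is "scene" or "side" or "wrist"; returns the picture (480x640x3 uint8, red, green, blue); there is no depth.
- get_calibration(name): a dict with "camera_matrix" (3x3 intrinsics, pixels), "world_from_camera" (4x4, takes a point from camera to world coordinates). Camera axes: x right, y up, looking along -z (the intrinsics and any distortion apply to the point x, -y, -z); pixel columns grow to the right and rows downward; lengths in m; the calibration is good to about 2 mm. A picture is of the moment at which its call begins: read the wrist's pose just before it. get_calibration takes no time and is no camera call; for the wrist camera it gives the pose at the moment of the call.
- hand_in(): hands the job in; it is judged then, once.
Trained networks look in the newest picture that a camera, given by its name, has taken for a name from the list of things; names that differ only in an ending like _2 or _b are one class to them, and where a whole thing is asked for, a point or a joint stands for the part that bears it (a point fixed in the world has none). Each returns a list of dicts, best first, with "confidence" (0 to 1); they miss things now and then, are a little off and sometimes report something else, mostly with a low value. They report only what shows in the picture. A call takes as long as a camera call.
- search_frame(camera, name): "at" ([x, y, z] in m, in world coordinates, good to about 4 mm: the middle of the surface that is visible of it).
The state is a dict: "time": time; "qpos": joint angles; "qvel": joint speeds; "joint_efforts": joint torques, N m; "tool_pos": TCP position; "tool_rot": TCP orientation; "contact_force": force on the tool from outside, world axes, zero at the start; "torque": the same for the moment, N m; "opening": finger opening in m; "grip_force": force on a finger pad.
Only numpy, scipy, OpenCV 4.12 (cv2) and the standard library are available. Lean on these libraries where they do the work, as an engineer would, in place of code of your own. Each camera call takes 0.05 s, during which the arm holds its last target. There are 200 camera calls.

TASK

Get the shelf-pin boring jig ready for the drill: take the steel index pin out of the bit block and push it fully home, flange down, through the bush in the jig's end foot into the reference hole of the plywood panel, and let go of it. Then take the drill carriage by its black knob and slide it along the rail, away from the pin, until its spring ball clicks into the first slot it meets, and finish still gripping the knob, holding the carriage steady with the ball seated in that slot. Leave the pin home and do not shift anything else on the bench.

Things in the scene. Friction and masses are not known exactly. Their poses are not given: they have to be found in the camera images.
- pin_head (a point): Grip point of the index pin, which stands upright in one of the bit block's 3 holes (which one varies). Plain steel: round grip 16 mm across, from 19 mm below to 15 mm above this point; under it a flange 22 mm across, its underside 22 mm below this point; then a 6.5 mm shank 32 mm long with a pointed tip, 54 mm below this point. About 60 g. z: up along the pin.
- bit_block: Dark wooden block fixed on the bench, 60 (x) by 150 (y) by 45 mm high; origin under its centre. Three holes along its y at -45, 0 and +45 mm, 36 mm deep, hold the pin and two bits. The pin's flange rests on the block's top; a straight lift of 35 mm draws it.
- pin_bush (a point): Centre of the mouth of the hole for the pin, in the jig's end foot (aluminium, 72 x 34 mm, top 58 mm above the bench). 13.5 mm wide at the mouth, tapering to 7.5 mm over 5 mm, 20 mm deep, going on as an 8.5 mm hole through the 18 mm panel. Home, the pin's grip point is 22 mm above this point. y: along the rail from the pin towards carriage and slots; x: across, towards the knob's side; z: up.
- knob (a point): Grip point of the carriage's black knob: upright cylinder 26 mm across, from 24 mm below to 16 mm above this point, on a lug 24 mm wide, whose top is 58 mm above the bench. It stands 70 mm to the rail's +x side of the hole row. y: along the rail, away from the pin; x: across; z: up. The panel is 46 mm below; the carriage plate begins 34 mm towards -x, its plunger housing's top 16 mm below.
- carriage (a joint): Carriage along the rail, m, growing away from the pin; at 0 the knob is 62 mm along from the pin hole. Starts at 0 to 0.04. Slots (9 mm wide, in the rear bar) lie 32 mm apart, the first at 0.066, the next at 0.098. Sliding takes 1.5 to 2 N. From about 4 mm short of a slot's centre the ball drops in and draws the carriage to the centre, even if let go; leaving it takes 8 to 10 N.
- panel: Plywood cabinet side, 300 (x) x 500 (y) x 18 mm, fixed on battens, face 38 mm above the bench; origin on the bench under its centre. The jig is clamped along its edge at x = -150 mm; hole row at x = -113 mm, pin hole at y = -150 mm. Two small screw clamps, tops up to 100 mm above the bench, stand at x = -139 mm, y = -216 and +168 mm.
- tape_roll: roll of masking tape lying flat, 110 mm across, 48 mm high, on the bench: leave alone
- spray_can: spray can, 66 mm across, 200 mm tall, on the bench: leave alone
- router: trim router standing on its square base, 92 mm wide, 198 mm tall: leave alone
- drill: cordless drill standing on its battery, about 210 mm tall: leave alone
- tape_measure: tape measure, 75 x 42 mm, 66 mm tall, standing on the plywood panel behind the jig: leave alone
- try_square: try square lying on the bench beyond the bit block, 14 mm high: leave alone
- twist_bit: short twist bit with a stop collar, standing in the bit block beside the pin, its top 43 mm above the block: leave alone
- countersink: countersink bit with a stop collar and a small cone on top, standing in the bit block beside the pin, its top 45 mm above the block: leave alone

How it is judged:
On the way, in this order (a step that is already met when the one before it is completed fails the run):
1. the index pin is fully home in the jig's bush, upright and let go (horizontal distance between pin_head and pin_bush below 0.004 m and z of pin_head in the frame of pin_bush below 0.0245 m and angle between pin_head's own z axis and vertical below 0.08 rad and contact force between pin and the fingers below 0.2 N), for 0.2 s.
2. the carriage is gripped by its knob at the first slot (value of joint carriage between 0.064 and 0.068 m and contact force between carriage and the fingers above 5 N and distance between the grasp point and knob below 0.03 m and velocity of joint carriage between -0.01 and 0.01 m/s), for 0.3 s.
At the end, for the whole second after the job is handed in: The pin stands in the bush with its flange within 2.5 mm of the foot, upright, not touched; the carriage stands still within 2 mm of the first slot's centre (joint 0.064 to 0.068) with the fingers gripping its knob (over 5 N) (all of step 1 and all of step 2); the arm keeps its last pose, push and grip.
It fails at once if one of the two bits in the block is moved more than 15 mm or tipped (distance of any of twist_bit, countersink from where it was at the start of the episode above 0.015 m or angle between any of twist_bit, countersink's own z axis and vertical above 0.3 rad).
It fails at once if the tape measure is moved more than 15 mm or tipped (distance of tape_measure from where it was at the start of the episode above 0.015 m or angle between tape_measure's own z axis and vertical above 0.3 rad).
It fails at once if something else on the bench (tape roll, spray can, router, drill, square) is moved more than 15 mm or tipped (distance of any of tape_roll, spray_can, router, drill, try_square from where it was at the start of the episode above 0.015 m or angle between any of tape_roll, spray_can, router, drill, try_square's own z axis and vertical above 0.3 rad).
It also fails if it takes over 64 s, if anything falls off the work surface, if the arm or the gripper's body presses on something with over 40 N, if the wrist force passes 120 N, or if a joint passes its speed limit or range.

## Working session

There is one attempt and no reset: what is moved stays moved. The work goes in short steps, Python scripts to look and compute and a tool call to move; the robot and the scene stay as the last step left them, time stands still between calls to the robot, and variables do not carry over. Pictures are saved under pics/ and viewed, at most 10 in all, crops included, and the job is handed in when it is done.

Besides the shell and the picture viewer there is one more tool, called after ">>>" as name(argument=value, ...), one argument or row to a line, values as JSON. step_arm: Moves the arm, as the interface text tells. Its arguments: {"type":"object","properties":{"commands":{"type":"array"},"fingers":{"type":"number"},"grip_force":{"type":"number"}},"required":["commands"]}

```bash
mkdir -p pics; python3 - <<'E'
from cell import *
import cv2,numpy as np
s=observe();print(s['time'],s['tool_pos'],s['tool_rot'],s['opening'])
for c in('scene','side'):
    im=read_camera(c);cv2.imwrite(f'pics/{c}0.png',im[:,:,::-1])
    k=get_calibration(c);print(c,np.round(k['world_from_camera'],3).tolist(),np.round(k['camera_matrix'],0).tolist())
    for n in('pin_head','bit_block','pin_bush','knob','carriage','panel','twist_bit','countersink','tape_measure','spray_can','router','drill'):
        print(n,[(np.round(d['at'],3).tolist(),round(d['confidence'],2)) for d in search_frame(c,n)[:2]])
E
```

```text
0.0 [0.17428084 0.49480814 0.22604568] [-3.14009913e+00 -2.05281812e-04  2.80277700e+00] 0.09171752080399327
scene [[0.568, -0.567, 0.597, 1.225], [0.823, 0.408, -0.395, -0.434], [-0.019, 0.715, 0.699, 0.915], [0.0, 0.0, 0.0, 1.0]] [[469.0, 0.0, 321.0], [0.0, 469.0, 240.0], [0.0, 0.0, 1.0]]
pin_head [([0.526, -0.316, 0.064], 0.42)]
bit_block [([0.548, -0.32, 0.039], 0.91), ([0.599, 0.488, 0.098], 0.18)]
pin_bush [([0.641, 0.013, 0.037], 0.61), ([0.525, -0.318, 0.064], 0.43)]
knob [([0.534, -0.023, 0.054], 0.72)]
carriage [([0.54, -0.02, 0.054], 0.76)]
panel [([0.642, 0.015, 0.039], 0.86)]
twist_bit []
countersink []
tape_measure [([0.727, 0.086, 0.086], 0.85)]
spray_can [([0.354, 0.435, 0.121], 0.6), ([0.722, 0.082, 0.088], 0.17)]
router [([0.594, 0.489, 0.101], 0.58)]
drill [([0.431, 0.563, 0.106], 0.97)]
side [[0.999, 0.007, -0.042, 0.467], [-0.036, 0.659, -0.751, -0.901], [0.023, 0.752, 0.659, 0.902], [0.0, 0.0, 0.0, 1.0]] [[434.0, 0.0, 318.0], [0.0, 434.0, 242.0], [0.0, 0.0, 1.0]]
pin_head [([0.581, 0.49, 0.1], 0.71), ([0.518, -0.317, 0.071], 0.68)]
bit_block [([0.516, -0.335, 0.048], 0.92), ([0.618, -0.022, 0.04], 0.56)]
pin_bush [([0.614, -0.024, 0.04], 0.96)]
knob [([0.537, -0.022, 0.053], 0.6)]
carriage [([0.534, -0.023, 0.062], 0.8)]
panel [([0.617, -0.02, 0.041], 0.72), ([0.52, -0.336, 0.045], 0.4)]
twist_bit []
countersink []
tape_measure [([0.716, 0.081, 0.087], 0.93)]
spray_can [([0.334, 0.431, 0.124], 0.91)]
router [([0.582, 0.488, 0.102], 0.89)]
drill [([0.411, 0.57, 0.134], 0.62), ([0.473, -0.318, 0.066], 0.54)]
```

View pics/scene0.png

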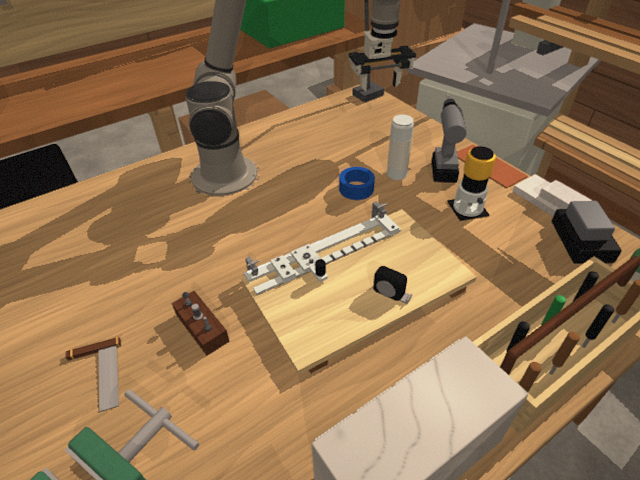

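View pics/side0.png

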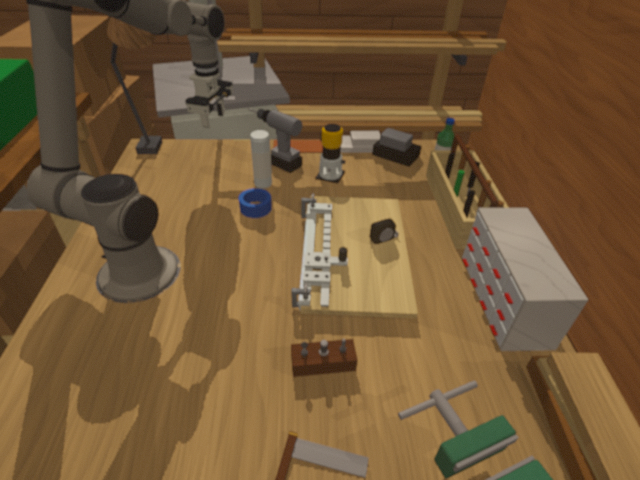

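The pin is the middle, taller item in the bit block: scene px (196,312), side px (323,347). The knob is at side px (343,254). The bush foot is near side px (305,297). I'll raise the arm first, then cross over.

>>> step_arm(
  commands=[
    {"translation":[0,0,-30],"roll":-0.085},
    {"translation":[0,0,-30],"roll":-0.085},
    {"translation":[0,0,-30],"roll":-0.085},
    {"translation":[0,0,0],"roll":-0.083},
  ],
)

```text
time: 1.63
tool_pos: [0.1754, 0.497, 0.3229]
tool_rot: [3.132, 0.005, -3.138]
contact_force: [0.6, -0.2, 0.4]
opening: 0.092
grip_force: 0.0
```

>>> step_arm(
  commands=[
    {"translation":[-16,-33,0],"roll":0},
    {"translation":[-16,-33,0],"roll":0},
    {"translation":[-16,-33,0],"roll":0},
    {"translation":[-16,-33,0],"roll":0},
    {"translation":[-16,-33,0],"roll":0},
    {"translation":[-16,-33,0],"roll":0},
    {"translation":[-16,-33,0],"roll":0},
    {"translation":[-16,-33,0],"roll":0},
    {"translation":[-16,-33,0],"roll":0},
    {"translation":[-16,-33,0],"roll":0},
    {"translation":[-16,-33,0],"roll":0},
    {"translation":[-16,-33,0],"roll":0},
    {"translation":[-16,-33,0],"roll":0},
    {"translation":[-16,-33,0],"roll":0},
    {"translation":[-16,-33,0],"roll":0},
    {"translation":[-16,-33,0],"roll":0},
    {"translation":[-16,-33,0],"roll":0},
    {"translation":[-16,-33,0],"roll":0},
    {"translation":[-16,-33,0],"roll":0},
    {"translation":[-16,-33,0],"roll":0},
  ],
)

```text
time: 3.3
tool_pos: [0.4944, -0.167, 0.3167]
tool_rot: [3.142, 0.0, 3.14]
contact_force: [0.5, 0.9, 0.7]
opening: 0.0917
grip_force: 0.0
```

```bash
python3 - <<'E'
from cell import *
import cv2,numpy as np
s=observe();print(s['time'],s['tool_pos'],s['tool_rot'])
k=get_calibration('wrist');im=read_camera('wrist');cv2.imwrite('pics/w0.png',im[:,:,::-1])
print(np.round(k['world_from_camera'],3).tolist(),np.round(k['camera_matrix'],0).tolist(), k.keys())
for n in('pin_head','bit_block','pin_bush','knob','carriage','panel','twist_bit','countersink'):
        print(n,[(np.round(d['at'],3).tolist(),round(d['confidence'],2)) for d in search_frame('wrist',n)[:2]])
E
```

```text
3.3 [ 0.49436129 -0.1669677   0.31673287] [3.14156675e+00 2.71346746e-04 3.14044783e+00]
[[0.0, -0.954, -0.3, 0.412], [1.0, 0.0, 0.001, -0.166], [-0.001, -0.3, 0.954, 0.475], [0.0, 0.0, 0.0, 1.0]] [[342.0, 0.0, 321.0], [0.0, 342.0, 238.0], [0.0, 0.0, 1.0]] dict_keys(['camera_matrix', 'world_from_camera'])
pin_head [([0.512, -0.306, 0.073], 0.66)]
bit_block [([0.513, -0.303, 0.045], 0.92)]
pin_bush [([0.562, -0.008, 0.041], 0.72)]
knob [([0.484, -0.528, 0.007], 0.67), ([0.528, -0.011, 0.057], 0.6)]
carriage [([0.526, -0.019, 0.057], 0.61)]
panel [([0.561, -0.002, 0.042], 0.69)]
twist_bit [([0.559, -0.304, 0.061], 0.74)]
countersink [([0.474, -0.315, 0.081], 0.7), ([0.523, -0.021, 0.056], 0.3)]
```

View pics/w0.png

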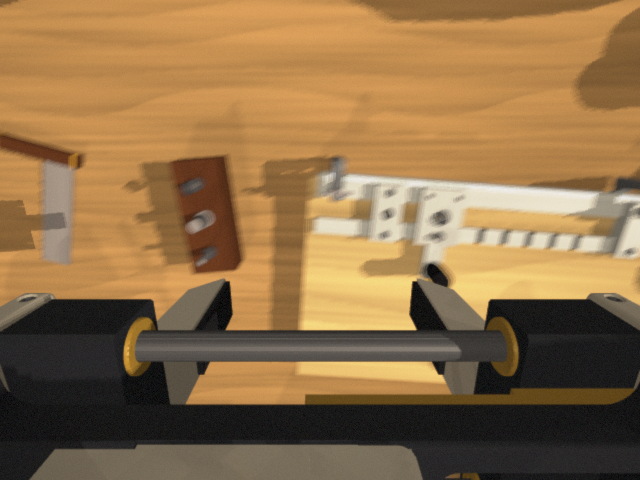

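The wrist view shows the block with the pin in the middle at px (200,221). The end foot with the bush is at about (387,214), the carriage at (440,215) and the knob at (434,272). I'll enlarge it to fix pixels.

```bash
cat > h.py <<'E'
import numpy as np,cv2
from cell import *
def ray(k,u,v,z):
    K=np.array(k['camera_matrix']);T=np.array(k['world_from_camera'])
    p=np.linalg.solve(K,[u,v,1]);d=T[:3,:3]@(p*[1,-1,-1]);o=T[:3,3]
    return np.round(o+d*(z-o[2])/d[2],4)
def pix(k,P):
    K=np.array(k['camera_matrix']);T=np.array(k['world_from_camera'])
    p=(T[:3,:3].T@(np.array(P)-T[:3,3]))*[1,-1,-1];q=K@p;return q[:2]/q[2]
E
python3 - <<'E'
from h import *
im=cv2.imread('pics/w0.png')
a=cv2.resize(im[150:290,340:480],(600,600)[:2],interpolation=cv2.INTER_CUBIC)[:,:400]
a=cv2.resize(im[160:300,355:455],(400,560),interpolation=cv2.INTER_CUBIC)
b=cv2.resize(im[150:290,160:260],(400,560),interpolation=cv2.INTER_CUBIC)
cv2.imwrite('pics/w0c.png',np.hstack([a,b]))
k=get_calibration('wrist')
print(ray(k,387,214,.058),ray(k,434,272,.09),ray(k,330,182,.058),ray(k,615,205,.058))
E
```

```text
[ 0.5112 -0.0801  0.058 ] [ 0.576  -0.0248  0.09  ] [ 0.4714 -0.1518  0.058 ] [0.4992 0.202  0.058 ]
```

View pics/w0c.png

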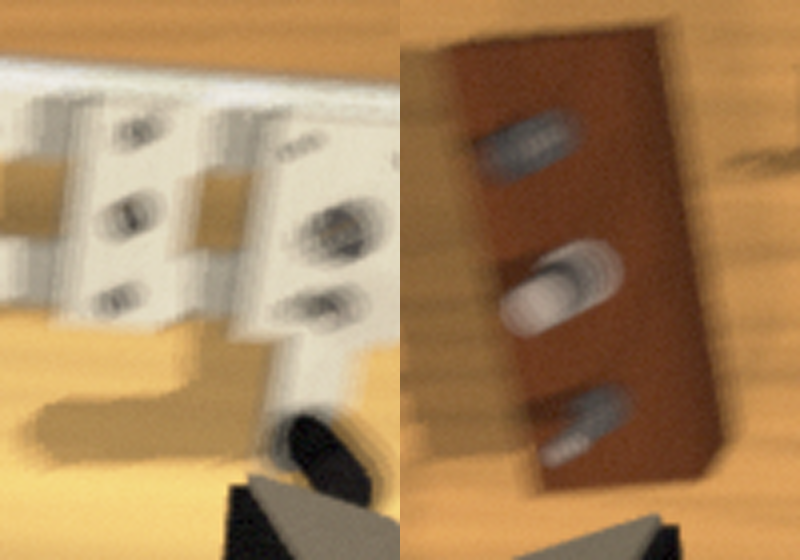

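```bash
python3 - <<'E'
from h import *
k=get_calibration('wrist');im=read_camera('wrist');cv2.imwrite('pics/w1.png',im[:,:,::-1])
s=observe();print(s['time'],s['tool_pos'],s['tool_rot'])
im=im[:,:,::-1]
a=cv2.resize(im[160:300,355:455],(400,560),interpolation=cv2.INTER_CUBIC)
b=cv2.resize(im[150:290,160:260],(400,560),interpolation=cv2.INTER_CUBIC)
cv2.imwrite('pics/w1c.png',np.hstack([a,b]))
print([(n,np.round(d['at'],3).tolist(),round(d['confidence'],2)) for n in ('pin_head','knob','twist_bit','countersink') for d in search_frame('wrist',n)[:2]])
E
```

```text
3.8 [ 0.49377384 -0.1640534   0.31723359] [-3.14139287e+00  7.85380424e-04 -3.14096935e+00]
[('pin_head', [0.515, -0.307, 0.072], 0.55), ('twist_bit', [0.56, -0.307, 0.06], 0.71), ('countersink', [0.476, -0.314, 0.08], 0.55)]
```

View pics/w1c.png

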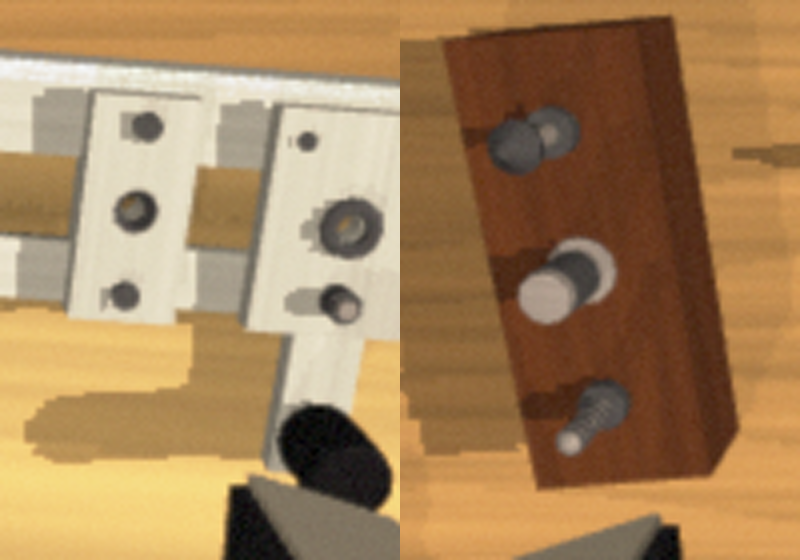

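Sharp now. Bush mouth at px (389.0,212.8), pin top at (196.8,224.5), flange at (205.5,217.8).

```bash
python3 - <<'E'
from h import *
k=get_calibration('wrist')
A=lambda x,y:(355+x/4,160+y/4); B=lambda x,y:(160+(x-400)/4,150+y/4)
print('bush',ray(k,*A(136,211),.058))
print('pin top',ray(k,*B(547,298),.082),'flange',ray(k,*B(582,271),.048))
for z,p in((.045,(445,42)),(.045,(538,488)),(.045,(635,22)),(.045,(712,475))):print('blk',ray(k,*B(*p),z))
print('foot corners',[ray(k,*A(*p),.058) for p in((95,92),(200,98),(70,318),(175,323))])
print('knob base?',ray(k,*A(322,440),.058),'top?',ray(k,*A(345,470),.098))
print('bits',ray(k,*B(518,147),.09),ray(k,*B(570,443),.088))
E
```

```text
bush [ 0.5097 -0.0785  0.058 ]
pin top [ 0.5186 -0.3113  0.082 ] flange [ 0.5188 -0.3119  0.048 ]
blk [ 0.4471 -0.3478  0.045 ]
blk [ 0.5956 -0.3355  0.045 ]
blk [ 0.4411 -0.2888  0.045 ]
blk [ 0.5907 -0.276   0.045 ]
foot corners [array([ 0.4726, -0.0932,  0.058 ]), array([ 0.4744, -0.0611,  0.058 ]), array([ 0.5448, -0.0974,  0.058 ]), array([ 0.5464, -0.0637,  0.058 ])]
knob base? [ 0.5868 -0.0126  0.058 ] top? [ 0.5798 -0.0191  0.098 ]
bits [ 0.4724 -0.3118  0.09  ] [ 0.5625 -0.307   0.088 ]
```

>>> step_arm(
  commands=[
    {"translation":[-5,-29.5,0],"roll":0},
    {"translation":[-5,-29.5,0],"roll":0},
    {"translation":[-5,-29.5,20],"roll":0},
    {"translation":[-5,-29.5,40],"roll":0},
    {"translation":[-5,-29.5,40],"roll":0},
    {"translation":[0,0,20],"roll":0},
    {"translation":[0,0,0],"roll":0},
    {"translation":[0,0,0],"roll":0},
    {"translation":[0,0,0],"roll":0},
    {"translation":[0,0,0],"roll":0},
  ],
  fingers=0.6,
  grip_force=25,
)

```text
time: 4.83
tool_pos: [0.5182, -0.3027, 0.2125]
tool_rot: [-3.139, 0.003, -3.141]
contact_force: [-0.1, 0.4, -0.3]
opening: 0.055
grip_force: 0.0
```

```bash
python3 - <<'E'
from h import *
k=get_calibration('wrist');im=read_camera('wrist')[:,:,::-1]
s=observe();print(s['time'],s['tool_pos'],s['tool_rot'],s['opening'])
P=s['tool_pos'];print('tcp pix',pix(k,P),'pin pred top',pix(k,[.5187,-.3116,.082]))
cv2.imwrite('pics/w2.png',im)
E
```

```text
4.8833 [ 0.51807204 -0.30263044  0.21233248] [-3.13931642  0.00320332 -3.14139137] 0.054758416346571484
tcp pix [318.73107276 297.60451138] pin pred top [309.76120894 228.73855892]
```

View pics/w2.png

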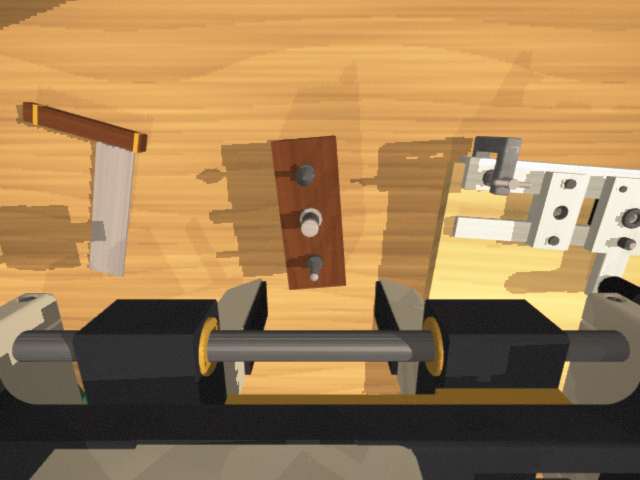

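Pin top is seen at px (310,228), exactly as predicted. I'll descend.

>>> step_arm(
  commands=[
    {"translation":[-0.6,-9,0],"roll":0},
    {"translation":[0,0,20],"roll":0},
    {"translation":[0,0,25],"roll":0},
    {"translation":[0,0,25],"roll":0},
    {"translation":[0,0,20],"roll":0},
    {"translation":[0,0,10],"roll":0},
    {"translation":[0,0,0],"roll":0},
    {"translation":[0,0,0],"roll":0},
  ],
)

```text
time: 5.55
tool_pos: [0.5182, -0.3123, 0.1108]
tool_rot: [-3.141, 0.001, 3.141]
contact_force: [1.0, -0.1, 0.6]
opening: 0.0547
grip_force: 0.0
```

```bash
python3 - <<'E'
from h import *
k=get_calibration('wrist');im=read_camera('wrist')[:,:,::-1]
s=observe();print(s['time'],s['tool_pos'],s['tool_rot'],s['opening'])
P=s['tool_pos'];print('tcp pix',pix(k,P),'pin pred top',pix(k,[.5187,-.3116,.082]),'bush pred',pix(k,[.5097,-.0785,.058]))
cv2.imwrite('pics/w3.png',im)
E
```

```text
5.6 [ 0.51859243 -0.3125236   0.11148505] [-3.14005328e+00  2.03373958e-03  3.14090461e+00] 0.054986190309348454
tcp pix [318.15194362 299.26784429] pin pred top [320.11451088 276.10248104] bush pred [677.55827083 248.74622395]
```

View pics/w3.png

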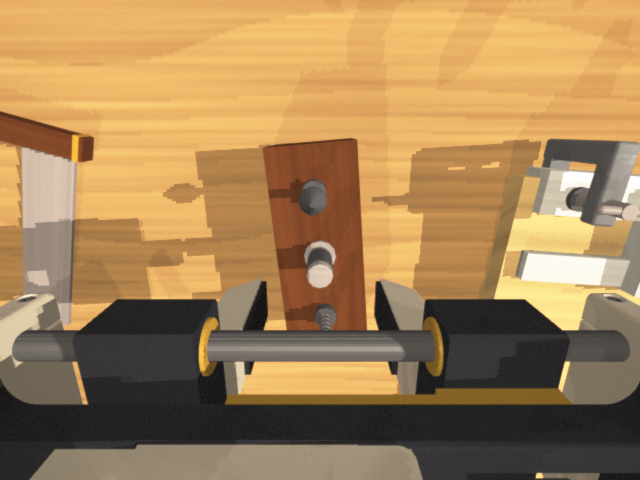

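Pin is centred between the fingers, px (320,273). Descend and grip.

>>> step_arm(
  commands=[
    {"translation":[1,0.5,20],"roll":0},
    {"translation":[0,0,20],"roll":0},
    {"translation":[0,0,10],"roll":0},
    {"translation":[0,0,5],"roll":0},
    {"translation":[0,0,0],"roll":0},
    {"translation":[0,0,0],"roll":0},
  ],
)

```text
time: 6.1
tool_pos: [0.5174, -0.3118, 0.056]
tool_rot: [-3.141, 0.001, 3.141]
contact_force: [1.2, 0.9, 0.1]
opening: 0.0553
grip_force: 0.0
```

>>> step_arm(
  commands=[
    {"translation":[0,0,0],"roll":0},
    {"translation":[0,0,0],"roll":0},
    {"translation":[0,0,0],"roll":0},
    {"translation":[0,0,0],"roll":0},
    {"translation":[0,0,0],"roll":0},
    {"translation":[0,0,0],"roll":0},
    {"translation":[0,0,0],"roll":0},
    {"translation":[0,0,0],"roll":0},
  ],
  fingers=0,
  grip_force=25,
)

```text
time: 6.77
tool_pos: [0.5169, -0.312, 0.0552]
tool_rot: [-3.14, 0.001, 3.141]
contact_force: [-0.3, -3.4, 0.6]
opening: 0.0153
grip_force: 25.0
```

>>> step_arm(
  commands=[
    {"translation":[0,0,-5],"roll":0},
    {"translation":[0,0,-10],"roll":0},
    {"translation":[0,0,-15],"roll":0},
    {"translation":[0,0,-15],"roll":0},
    {"translation":[0,0,-25],"roll":0},
    {"translation":[0,0,-25],"roll":0},
    {"translation":[0,0,-20],"roll":0},
    {"translation":[0,0,0],"roll":0},
  ],
)

```text
time: 7.43
tool_pos: [0.5185, -0.312, 0.1748]
tool_rot: [-3.138, 0.006, 3.141]
contact_force: [1.0, -1.0, -0.0]
opening: 0.0156
grip_force: 25.0
```

>>> step_arm(
  commands=[
    {"translation":[1,20,0],"roll":0},
    {"translation":[1,25,0],"roll":0},
    {"translation":[1,30,0],"roll":0},
    {"translation":[1,30,0],"roll":0},
    {"translation":[1,30,0],"roll":0},
    {"translation":[1,30,0],"roll":0},
    {"translation":[1,30,0],"roll":0},
    {"translation":[0,20,0],"roll":0},
    {"translation":[0,13,0],"roll":0},
    {"translation":[0,5,0],"roll":0},
    {"translation":[0,0,0],"roll":0},
    {"translation":[0,0,0],"roll":0},
    {"translation":[0,0,0],"roll":0},
  ],
)

```text
time: 8.52
tool_pos: [0.51, -0.0794, 0.1698]
tool_rot: [-3.141, -0.0, 3.14]
contact_force: [-0.4, -0.1, -0.2]
opening: 0.0155
grip_force: 25.0
```

```bash
python3 - <<'E'
from h import *
k=get_calibration('wrist');im=read_camera('wrist')[:,:,::-1]
s=observe();P=s['tool_pos'];print(s['time'],P,s['tool_rot'],s['opening'],s['grip_force'])
print('tcp pix',pix(k,P),'bush pred',pix(k,[.5097,-.0785,.058]),'tip pred',pix(k,P-[0,0,.043]),'flange',pix(k,P-[0,0,.011]))
cv2.imwrite('pics/w4.png',cv2.resize(im[150:350,200:460],(780,600),interpolation=cv2.INTER_CUBIC))
E
```

```text
8.5667 [ 0.5100174  -0.07945767  0.16981244] [-3.14147514e+00 -1.20027276e-04  3.13935771e+00] 0.015546098782745528 24.986173510551453
tcp pix [318.50341939 297.85314585] bush pred [320.59347619 234.42725067] tip pred [318.969478   266.25906126] flange [318.64218705 288.4460945 ]
```

View pics/w4.png

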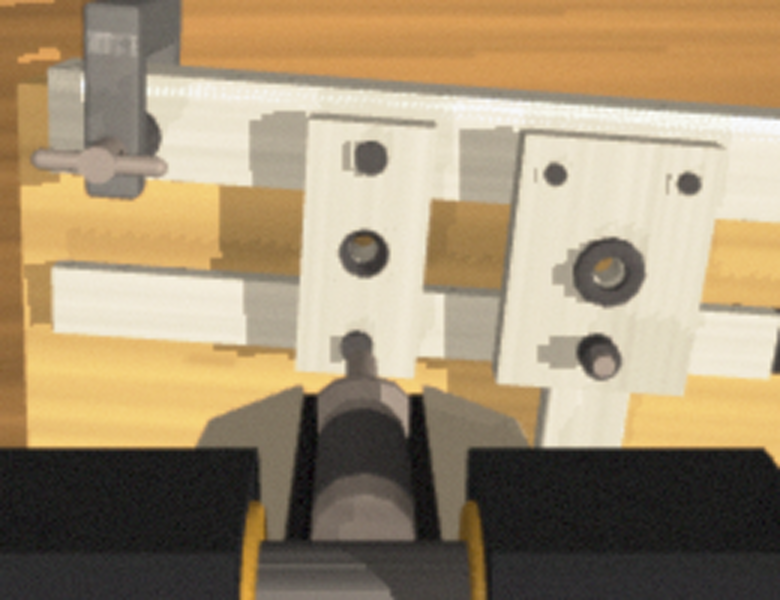

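Bush mouth is at px (321.3,234.0) against (320.6,234.4) predicted. The pin hangs straight, within about 1 mm of line. I'll lower it in stages.

>>> step_arm(
  commands=[
    {"translation":[0,0.9,15],"roll":0},
    {"translation":[0,0,20],"roll":0},
    {"translation":[0,0,20],"roll":0},
    {"translation":[0,0,8],"roll":0},
    {"translation":[0,0,3],"roll":0},
    {"translation":[0,0,0],"roll":0},
    {"translation":[0,0,0],"roll":0},
  ],
)

```text
time: 9.15
tool_pos: [0.5106, -0.0779, 0.1047]
tool_rot: [-3.141, 0.001, 3.14]
contact_force: [0.4, 0.3, -0.9]
opening: 0.0153
grip_force: 25.0
```

>>> step_arm(
  commands=[
    {"translation":[0,0,2],"roll":0},
    {"translation":[0,0,2],"roll":0},
    {"translation":[0,0,2],"roll":0},
    {"translation":[0,0,2],"roll":0},
    {"translation":[0,0,0],"roll":0},
    {"translation":[0,0,0],"roll":0},
  ],
)

```text
time: 9.65
tool_pos: [0.5099, -0.0773, 0.0959]
tool_rot: [3.141, -0.0, 3.141]
contact_force: [-0.1, 0.2, 0.7]
opening: 0.0154
grip_force: 25.0
```

Tip is about 5 mm in with no force; continue.

>>> step_arm(
  commands=[
    {"translation":[0,0,2],"roll":0},
    {"translation":[0,0,2],"roll":0},
    {"translation":[0,0,2],"roll":0},
    {"translation":[0,0,0],"roll":0},
    {"translation":[0,0,0],"roll":0},
  ],
)

```text
time: 10.07
tool_pos: [0.5093, -0.0779, 0.0896]
tool_rot: [-3.141, -0.002, 3.141]
contact_force: [-3.5, -4.2, 0.9]
opening: 0.0151
grip_force: 25.0
```

>>> step_arm(
  commands=[
    {"translation":[0.6,-0.7,1],"roll":0},
    {"translation":[0,0,2],"roll":0},
    {"translation":[0,0,2],"roll":0},
    {"translation":[0,0,0],"roll":0},
    {"translation":[0,0,0],"roll":0},
  ],
)

```text
time: 10.48
tool_pos: [0.509, -0.0781, 0.0845]
tool_rot: [3.141, -0.001, 3.141]
contact_force: [-2.4, -3.1, -1.7]
opening: 0.0152
grip_force: 25.0
```

>>> step_arm(
  commands=[
    {"translation":[0.4,-0.5,2],"roll":0},
    {"translation":[0,0,3],"roll":0},
    {"translation":[0,0,3],"roll":0},
    {"translation":[0,0,2],"roll":0},
    {"translation":[0,0,0],"roll":0},
    {"translation":[0,0,0],"roll":0},
  ],
)

```text
time: 10.98
tool_pos: [0.5088, -0.0785, 0.0745]
tool_rot: [3.141, -0.001, 3.141]
contact_force: [-1.1, -1.7, -3.0]
opening: 0.0152
grip_force: 25.0
```

>>> step_arm(
  commands=[
    {"translation":[0.2,-0.3,2],"roll":0},
    {"translation":[0,0,2],"roll":0},
    {"translation":[0,0,2],"roll":0},
    {"translation":[0,0,0],"roll":0},
    {"translation":[0,0,0],"roll":0},
  ],
)

```text
time: 11.4
tool_pos: [0.5087, -0.0787, 0.0687]
tool_rot: [3.141, -0.0, 3.141]
contact_force: [-1.0, -1.0, -1.5]
opening: 0.0153
grip_force: 25.0
```

>>> step_arm(
  commands=[
    {"translation":[0,0,1],"roll":0},
    {"translation":[0,0,0.5],"roll":0},
    {"translation":[0,0,0],"roll":0},
    {"translation":[0,0,0],"roll":0},
  ],
)

```text
time: 11.73
tool_pos: [0.5088, -0.0788, 0.0681]
tool_rot: [3.142, 0.0, 3.141]
contact_force: [-4.4, -0.2, 5.2]
opening: 0.0152
grip_force: 25.0
```

Seated: z stopped with 5 N upward. Release and lift.

>>> step_arm(
  commands=[
    {"translation":[0,0,0],"roll":0},
    {"translation":[0,0,0],"roll":0},
    {"translation":[0,0,0],"roll":0},
    {"translation":[0,0,0],"roll":0},
    {"translation":[0,0,0],"roll":0},
    {"translation":[0,0,0],"roll":0},
  ],
  fingers=0.33,
)

```text
time: 12.23
tool_pos: [0.5089, -0.0789, 0.0674]
tool_rot: [3.141, 0.0, 3.141]
contact_force: [-0.0, 0.4, -0.7]
opening: 0.0306
grip_force: 0.0
```

>>> step_arm(
  commands=[
    {"translation":[0,0,-5],"roll":0},
    {"translation":[0,0,-10],"roll":0},
    {"translation":[0,0,-20],"roll":0},
    {"translation":[0,0,-25],"roll":0},
    {"translation":[0,0,-20],"roll":0},
    {"translation":[0,0,0],"roll":0},
    {"translation":[0,0,0],"roll":0},
    {"translation":[0,0,0],"roll":0},
  ],
)

```text
time: 12.9
tool_pos: [0.5084, -0.0788, 0.1474]
tool_rot: [3.141, -0.0, 3.141]
contact_force: [-0.5, 0.0, -0.7]
opening: 0.0304
grip_force: 0.0
```

```bash
python3 - <<'E'
from h import *
k=get_calibration('wrist');im=read_camera('wrist')[:,:,::-1]
s=observe();P=s['tool_pos'];print(s['time'],P,s['tool_rot'],s['opening'],s['grip_force'])
print('pin top pred',pix(k,[.5095,-.0785,.095]),'knob pred top',pix(k,[.583,-.0195,.098]))
print([(n,np.round(d['at'],3).tolist(),round(d['confidence'],2)) for n in ('pin_head','knob') for d in search_frame('wrist',n)[:2]])
cv2.imwrite('pics/w5.png',im)
E
```

```text
12.95 [ 0.50816582 -0.07869829  0.14683293] [ 3.14103114e+00 -1.34121696e-03  3.14077772e+00] 0.03062585132924276 0.0
pin top pred [319.56238543 262.50784433] knob pred top [401.97309348 359.77289262]
[('pin_head', [0.506, -0.076, 0.089], 0.79), ('knob', [0.508, -0.01, 0.059], 0.72)]
```

View pics/w5.png

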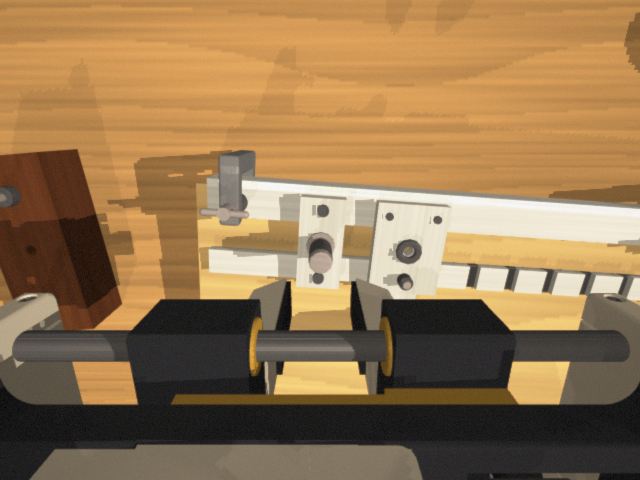

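Pin stands home in the foot: top at px (320,261), predicted (319.6,262.5). Carriage bore at (409,251). I'll work out the knob position and rail direction.

```bash
python3 - <<'E'
from h import *
k=get_calibration('wrist')
for z in(.058,.066):print('bore',z,ray(k,409,251,z),'bush mouth-level',ray(k,320,238,.061))
for a,b in(((250,180),(640,212)),((210,272),(636,297))):
    p,q=ray(k,*a,.05),ray(k,*b,.05);print((q-p)[0]/(q-p)[1])
E
```

```text
bore 0.058 [ 0.5138 -0.01    0.058 ] bush mouth-level [ 0.5025 -0.0782  0.061 ]
bore 0.066 [ 0.511  -0.0122  0.066 ] bush mouth-level [ 0.5025 -0.0782  0.061 ]
0.08175675675675675
0.06380543633762513
```

>>> step_arm(
  commands=[
    {"translation":[0,0,-20],"roll":0},
    {"translation":[-20,15,-20],"roll":0},
    {"translation":[-25,20,-10],"roll":0},
    {"translation":[-20,20,0],"roll":0},
    {"translation":[-9,5,0],"roll":0},
    {"translation":[0,0,0],"roll":0.057},
    {"translation":[0,0,0],"roll":0},
    {"translation":[0,0,0],"roll":0},
    {"translation":[0,0,0],"roll":0},
  ],
  fingers=0.65,
)

```text
time: 13.8
tool_pos: [0.5824, -0.0192, 0.1969]
tool_rot: [3.141, -0.001, 3.085]
contact_force: [0.5, -0.3, -0.5]
opening: 0.0599
grip_force: 0.0
```

```bash
python3 - <<'E'
from h import *
k=get_calibration('wrist');im=read_camera('wrist')[:,:,::-1]
s=observe();P=s['tool_pos'];print(s['time'],P,s['tool_rot'],s['opening'],s['grip_force'])
print('knob pred top',pix(k,[.583,-.0195,.098]),'tcp',pix(k,P))
cv2.imwrite('pics/w6.png',cv2.resize(im[160:340,200:440],(800,600),interpolation=cv2.INTER_CUBIC))
E
```

```text
13.85 [ 0.58240813 -0.01927017  0.19714378] [ 3.14147947e+00 -8.05321264e-04  3.08434627e+00] 0.05991098713825994 0.0
knob pred top [319.09768665 240.55334761] tcp [318.52952486 298.29729372]
```

View pics/w6.png

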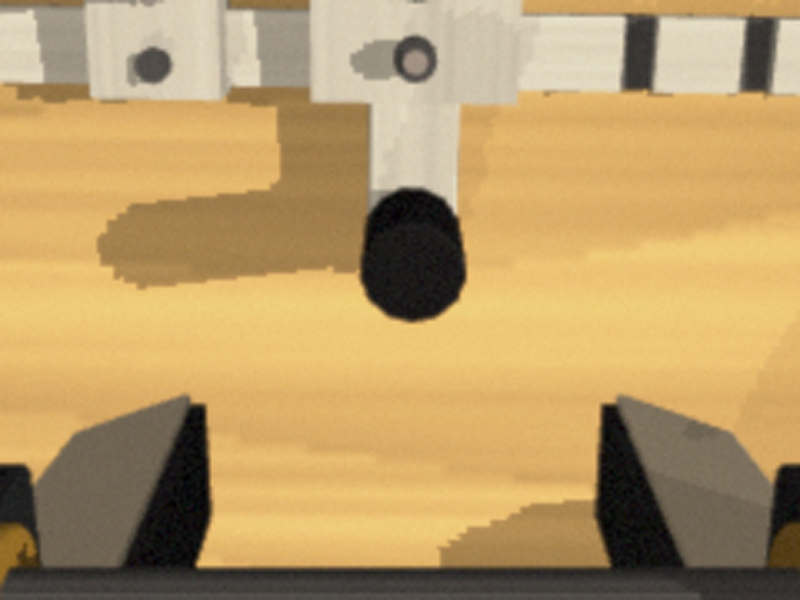

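Knob top is centred at px (323.9,241.3), about 3.4 mm further along the rail than the TCP. The rail lies level in the view. Carriage starts at about 0.005, so it has about 61 mm to go.

>>> step_arm(
  commands=[
    {"translation":[0,3.4,10],"roll":0},
    {"translation":[0,0,25],"roll":0},
    {"translation":[0,0,30],"roll":0},
    {"translation":[0,0,30],"roll":0},
    {"translation":[0,0,20],"roll":0},
    {"translation":[0,0,12],"roll":0},
    {"translation":[0,0,5],"roll":0},
    {"translation":[0,0,0],"roll":0},
    {"translation":[0,0,0],"roll":0},
  ],
)

```text
time: 14.6
tool_pos: [0.5832, -0.0156, 0.0658]
tool_rot: [3.142, 0.001, 3.084]
contact_force: [-0.1, -0.6, 0.1]
opening: 0.0599
grip_force: 0.0
```

>>> step_arm(
  commands=[
    {"translation":[0,0,0],"roll":0},
    {"translation":[0,0,0],"roll":0},
    {"translation":[0,0,0],"roll":0},
    {"translation":[0,0,0],"roll":0},
    {"translation":[0,0,0],"roll":0},
    {"translation":[0,0,0],"roll":0},
    {"translation":[0,0,0],"roll":0},
    {"translation":[0,0,0],"roll":0},
  ],
  fingers=0,
  grip_force=25,
)

```text
time: 15.27
tool_pos: [0.5832, -0.0158, 0.0658]
tool_rot: [-3.141, 0.001, 3.084]
contact_force: [-0.4, -2.1, 2.9]
opening: 0.0253
grip_force: 25.0
```

>>> step_arm(
  commands=[
    {"translation":[0,2,0],"roll":0},
    {"translation":[0,4,0],"roll":0},
    {"translation":[0,6,0],"roll":0},
    {"translation":[0,6,0],"roll":0},
    {"translation":[0,6,0],"roll":0},
    {"translation":[0,6,0],"roll":0},
    {"translation":[0,6,0],"roll":0},
    {"translation":[0,6,0],"roll":0},
    {"translation":[0,4,0],"roll":0},
    {"translation":[0,3,0],"roll":0},
    {"translation":[0,1,0],"roll":0},
    {"translation":[0,0,0],"roll":0},
    {"translation":[0,0,0],"roll":0},
  ],
)

```text
time: 16.35
tool_pos: [0.5868, 0.0353, 0.0658]
tool_rot: [3.14, 0.002, 3.084]
contact_force: [5.7, 0.3, 2.9]
opening: 0.0253
grip_force: 25.0
```

>>> step_arm(
  commands=[
    {"translation":[-0.8,1,0],"roll":0},
    {"translation":[0,1,0],"roll":0},
    {"translation":[0,0,0],"roll":0},
    {"translation":[0,0,0],"roll":0},
  ],
)

```text
time: 16.68
tool_pos: [0.5869, 0.0365, 0.0658]
tool_rot: [3.141, 0.0, 3.084]
contact_force: [2.7, -0.8, 5.2]
opening: 0.0257
grip_force: 25.0
```

>>> step_arm(
  commands=[
    {"translation":[0,1,0],"roll":0},
    {"translation":[0,0.5,0],"roll":0},
    {"translation":[0,0,0],"roll":0},
    {"translation":[0,0,0],"roll":0},
  ],
)

```text
time: 17.02
tool_pos: [0.587, 0.0379, 0.0658]
tool_rot: [3.141, 0.0, 3.084]
contact_force: [2.5, -0.9, 4.3]
opening: 0.0255
grip_force: 25.0
```

>>> step_arm(
  commands=[
    {"translation":[0,1,0],"roll":0},
    {"translation":[0,0,0],"roll":0},
    {"translation":[0,0,0],"roll":0},
  ],
)

```text
time: 17.27
tool_pos: [0.5871, 0.0391, 0.0658]
tool_rot: [3.141, 0.001, 3.084]
contact_force: [3.1, -0.4, 6.1]
opening: 0.0254
grip_force: 25.0
```

>>> step_arm(
  commands=[
    {"translation":[0,1,0],"roll":0},
    {"translation":[0,0,0],"roll":0},
    {"translation":[0,0,0],"roll":0},
  ],
)

```text
time: 17.52
tool_pos: [0.5872, 0.0404, 0.0658]
tool_rot: [3.141, 0.001, 3.084]
contact_force: [2.8, 1.7, 5.6]
opening: 0.0251
grip_force: 25.0
```

>>> step_arm(
  commands=[
    {"translation":[0,1,0],"roll":0},
    {"translation":[0,0,0],"roll":0},
    {"translation":[0,0,0],"roll":0},
  ],
)

```text
time: 17.77
tool_pos: [0.5873, 0.0419, 0.0658]
tool_rot: [3.14, 0.001, 3.084]
contact_force: [3.1, 3.7, 5.3]
opening: 0.025
grip_force: 25.0
```

>>> step_arm(
  commands=[
    {"translation":[0,1,0],"roll":0},
    {"translation":[0,0,0],"roll":0},
    {"translation":[0,0,0],"roll":0},
  ],
)

```text
time: 18.02
tool_pos: [0.5874, 0.043, 0.0658]
tool_rot: [3.14, 0.001, 3.084]
contact_force: [3.4, 4.0, 5.7]
opening: 0.0253
grip_force: 25.0
```

>>> step_arm(
  commands=[
    {"translation":[0,1,0],"roll":0},
    {"translation":[0,0,0],"roll":0},
    {"translation":[0,0,0],"roll":0},
  ],
)

```text
time: 18.27
tool_pos: [0.5875, 0.0433, 0.0658]
tool_rot: [3.141, 0.001, 3.084]
contact_force: [3.9, 1.2, 5.2]
opening: 0.0254
grip_force: 25.0
```

>>> step_arm(
  commands=[
    {"translation":[0,0.7,0],"roll":0},
    {"translation":[0,0,0],"roll":0},
    {"translation":[0,0,0],"roll":0},
    {"translation":[0,0,0],"roll":0},
  ],
)

```text
time: 18.6
tool_pos: [0.5874, 0.0435, 0.0657]
tool_rot: [3.141, 0.001, 3.084]
contact_force: [2.9, -0.0, 4.9]
opening: 0.0255
grip_force: 25.0
```

>>> step_arm(
  commands=[
    {"translation":[0,0,0],"roll":0},
    {"translation":[0,0,0],"roll":0},
    {"translation":[0,0,0],"roll":0},
    {"translation":[0,0,0],"roll":0},
    {"translation":[0,0,0],"roll":0},
    {"translation":[0,0,0],"roll":0},
  ],
)

```text
time: 19.1
tool_pos: [0.5874, 0.0435, 0.0658]
tool_rot: [3.141, 0.001, 3.084]
contact_force: [2.5, -0.0, 5.4]
opening: 0.0251
grip_force: 25.0
```

>>> step_arm(
  commands=[
    {"translation":[0,0.7,0],"roll":0},
    {"translation":[0,0,0],"roll":0},
    {"translation":[0,0,0],"roll":0},
    {"translation":[0,0,0],"roll":0},
  ],
)

```text
time: 19.43
tool_pos: [0.5875, 0.0437, 0.0658]
tool_rot: [-3.141, 0.001, 3.084]
contact_force: [2.4, -3.9, 4.9]
opening: 0.0253
grip_force: 25.0
```

```bash
python3 - <<'E'
from h import *
import time
s=observe();print(s['time'],s['tool_pos'],s['contact_force'])
k=get_calibration('side')
for c in('side','scene'):
    im=read_camera(c);cv2.imwrite(f'pics/{c}f.png',im[:,:,::-1])
    print([(n,np.round(d['at'],3).tolist(),round(d['confidence'],2)) for n in('pin_head','knob') for d in search_frame(c,n)[:2]])
E
```

```text
19.4333 [0.58748106 0.04365565 0.06579446] [ 2.39536954 -3.85079041  4.85189481]
[('pin_head', [0.509, -0.083, 0.08], 0.49)]
[('pin_head', [0.517, -0.085, 0.075], 0.56), ('pin_head', [0.352, 0.433, 0.121], 0.34), ('knob', [0.595, 0.037, 0.06], 0.55)]
```

The ball is seated: force rises without motion. I'll ease back to zero push, settle and hand in.

>>> step_arm(
  commands=[
    {"translation":[0,-0.6,0],"roll":0},
    {"translation":[0,0,0],"roll":0},
    {"translation":[0,0,0],"roll":0},
    {"translation":[0,0,0],"roll":0},
    {"translation":[0,0,0],"roll":0},
    {"translation":[0,0,0],"roll":0},
    {"translation":[0,0,0],"roll":0},
  ],
)

```text
time: 20.32
tool_pos: [0.5875, 0.0436, 0.0658]
tool_rot: [3.141, 0.001, 3.084]
contact_force: [3.1, -1.0, 5.7]
opening: 0.0253
grip_force: 25.0
```

```bash
python3 -c "
from cell import *
s=observe();print(s['tool_pos'],s['contact_force'],s['grip_force']);print(hand_in())"
```

```text
[0.587468   0.04358462 0.06577707] [ 3.06735823 -1.00158869  5.7245808 ] 25.00071171205491
the job is handed in; nothing more can be done
None
```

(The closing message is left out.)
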